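Find the tight spot on the saw's fence rail and set the length stop short of it

ROBOT

A 7-joint arm with a two-finger parallel gripper is mounted at the origin on the work surface. World frame = base frame: x ahead of the robot, y to its left, z up, the work surface at z = 0. Lengths are in m, angles in rad, forces in N, time in s.
With the tool pointing down it reaches from about 0.425 to 0.925 m from the base axis. Payload 6.8 kg.
Tool frame: the origin (TCP) lies on the front face of the gripper's body, between the roots of the fingers; the fingertips stand 73 mm ahead of it and the grasp point (between the pads) lies 54 mm ahead of it (env.nose_length is the distance from the TCP to the fingertips, in m); z points along the fingers, y is the line along which they close (so a half turn about z gives the same grasp; the last joint's range is limited). The gripper opens to 85 mm and grips with 20 to 120 N. Pads are 22 mm wide; open, the fingers measure 114 mm over their backs; the gripper's body (76 mm by 85 mm) begins 54 mm behind the grasp point. The pads swing forward as they close: fully open they stand 13 mm farther back than shut.
Start: joints at [1.027, 0.477, 0.022, 1.555, -0.011, 1.109, -0.083], TCP at [0.285, -0.612, 0.304] pointing down, gripper open.
Joint ranges: [-2.96, 2.96], [-0.34, 2.1], [-1.41, 1.46], [0.24, 2.44], [-1.37, 4.51], [0.17, 1.92], [-2.96, 2.96]. Speed limits (rad/s): [2.39, 2.39, 3.14, 3.14, 3.14, 3.14, 3.14].

INTERFACE

Orientations are given as a unit quaternion [w, x, y, z].
In Python, from cell import env, kin, camera, calibration, job gives the robot as it stands. The module is installed in compiled form; this text tells all that it offers. Calls block until the motion is done:
- env.reach(position, orientation): joint-space move of the TCP to a pose.
- env.movel(position, velocity=0.15, rot=None, stop_force=None): straight line of the TCP; rot=None keeps the orientation; velocity is the mean speed in m/s. With stop_force (N) it stops when the force on the tool has changed by that much, and returns True; else False.
- env.goto_joints(angles): joint-space move.
- env.grip(opening, f_grip=None): finger opening in m; f_grip is the grip in N (None keeps the last); returns when the fingers have stopped.
- env.dwell(seconds).
- kin.inverse_kinematics(position, orientation): joint angles nearest the present ones, or None.
- env.get_state(): the state.
- camera(name): name is "scene" or "top" or "wrist"; returns (picture, depth): 420x560x3 uint8, blue, green, red; 420x560 float32, m along the optical axis (not along the pixel's ray), 0 where there is no reading.
- calibration(name): a dict with "fx", "fy", "cx", "cy" (pixels), "rvec" (rotation vector, rad) and "tvec" (3), from world to camera coordinates, as OpenCV has them. Camera axes: x right, y down, z forward; pixel columns grow to the right and rows downward; lengths in m; the calibration is good to about 2 mm. A picture is of the moment at which its call begins: read the wrist's pose just before it. calibration takes no time and is no camera call; for the wrist camera it gives the pose at the moment of the call.
A pose or a line that the arm cannot do raises env.PlanningError and nothing moves.
- job.job_done(): hands the job in; it is judged then, once.
The state is a dict: "time": time; "qpos": joint angles; "joint_velocities": joint speeds; "joint_torque": joint torques, N m; "tcp_pos": TCP position; "orientation": TCP orientation; "force": force on the tool from outside, world axes, zero at the start; "torque": the same for the moment, N m; "opening": finger opening in m; "gripper_force": force on a finger pad.
Only numpy, scipy, OpenCV 4.12 (cv2) and the standard library are available. Lean on these libraries where they do the work, as an engineer would, in place of code of your own. Each camera call takes 0.05 s, during which the arm holds its last target. There are 200 camera calls.

TASK

The length stop binds somewhere along this saw fence rail. Slide the stop along the rail, pushing the small marker slider ahead of it, until you feel the marker run firmly into the tight spot, but do not force it; then back the stop off about 20 mm so the marker is left standing at the tight spot, press the stop's lock lever down flat, and let go. Leave the things on the bench alone.

Things in the scene. Friction and masses are not known exactly. Their poses are not given: they have to be found in the camera images.
- rail: Aluminium fence rail fixed to the bench, 500 mm long (y axis), 60 mm wide (x), 30 mm high; origin at the centre of its underside, z up; yaw up to 20 degrees. Stop and marker slide along y only; 'ahead' is rail +y (to the robot's left). An unseen, unmeasured tight spot in it catches only the marker, whose origin is then 45 to 170 mm ahead of the rail's centre.
- strip: Black running strip, 10 mm wide, 500 mm long, let flush into the rail's top and fixed; same origin and axes as the rail. The unseen tight spot is somewhere in it, so the marker presses on the strip there; elsewhere it runs free.
- stop: Grey sliding length stop, 140 mm long (along the rail), 76 mm wide, flat top 50 mm above the bench; origin on the rail's centre line at bench height, mid-length; axes as the rail's. Slides with 1.2 N of drag plus 6 N per m/s. Carries a black upright grip near its rear and a lock lever near its front. The marker stands ahead of it, not attached.
- marker: Small black saddle on the rail ahead of the stop, 30 mm long, 76 mm wide, top 50 mm high; origin on the rail's centre line at bench height, mid-length. 1.2 N of drag; stays where left. To be pushed only by the stop's front face. At the tight spot the push rises by 1 N per mm: 5 to 10 N above the drag is firm, 18 N is forcing it. Unloaded, it springs back until 1 N stays on it.
- grip (a point): Point on the stop's black upright grip, 35 mm behind the stop's origin and 85 mm above the bench. The grip is 20 mm along the rail by 34 mm across, and stands from 50 to 100 mm above the bench; it can be pinched from above either way. Axes as the stop's.
- nose (a point): Middle of the stop's front face, 70 mm ahead of the stop's origin, 40 mm above the bench.
- tail (a point): Middle of the marker's rear face, 15 mm behind its origin, 40 mm above the bench. The distance from nose to tail is the open gap between stop and marker.
- lock (a joint): Lock lever: 0 = raised (30 degrees above level), 0.52 rad = flat, its end. Arm 55 mm long, 12 mm thick, 18 mm black ball at its end. Pivot parallel to the rail, 45 mm ahead of the stop's origin, 28 mm to its +x side, 61 mm high; the arm reaches to -x. Press the ball straight down from where it stands, about 2 N; it stays where it is left. Flat, the ball is 61 mm high.
- lever_tip (a point): Centre of the black ball at the end of the lock lever; raised it is about 85 to 88 mm above the bench.
- glue: White glue bottle, 52 mm diameter, 130 mm tall, beyond the rail; origin under its centre. Leave alone.
- offcut: Pale wood offcut 45 x 130 x 18 mm lying beyond the rail; origin under its centre. Leave alone.
- driver: Screwdriver lying beyond the rail; leave alone.
- tape: Yellow tape measure 65 x 35 x 60 mm beyond the rail; origin under its centre. Leave alone.

How it is judged:
On the way, in this order (a step that is already met when the one before it is completed fails the run):
1. the stop presses the marker firmly (over 2.5 N) into the tight spot (contact force between marker and strip above 2.5 N and contact force between stop and marker above 2.5 N), for 0.2 s.
2. the stop is backed off, 8 to 40 mm clear of the marker, which stays at the tight spot (distance between nose and tail between 0.008 and 0.04 m and contact force between marker and strip above 0.15 N), for 0.2 s.
3. the lock lever is pressed down (value of joint lock above 0.42 rad), for 0.2 s.
At the end, for the whole second after the job is handed in: The marker still stands touching the tight spot, the stop is at rest 8 to 40 mm behind it (nose to tail), and the lock lever is down (over 0.42 of 0.52 rad) (all of step 2 and value of joint lock above 0.42 rad and linear speed of each of stop, marker below 0.01 m/s).
It fails at once if the tight spot is forced: 18 N or more on it (contact force between marker and strip above 18 N).
It fails at once if the robot pushes the marker itself (contact force between any of the fingers, the arm and marker above 2 N).
It fails at once if a bystander (glue, offcut, screwdriver, tape) is shifted by more than 30 mm (distance of any of glue, offcut, driver, tape from where it was at the start of the episode above 0.03 m).
It also fails if it takes over 70 s, if anything falls off the work surface, if the arm or the gripper's body presses on something with over 40 N, if the wrist force passes 120 N, or if a joint passes its speed limit or range.

## Working session

There is one attempt and no reset: what is moved stays moved. The work goes in short steps, each a Python script; the robot and the scene stay as the last script left them, time stands still between calls to the robot, and variables do not carry over. Pictures are saved under pics/ and viewed, at most 10 in all, crops included, and the job is handed in when it is done.

```bash
mkdir -p pics; cat > h.py <<'E'
import numpy as np, cv2
from cell import env, kin, camera, calibration, job
def cloud(name):
    c=calibration(name); im,d=camera(name)
    R=cv2.Rodrigues(np.array(c["rvec"],float))[0]; t=np.array(c["tvec"],float).ravel()
    v,u=np.mgrid[:420,:560]
    P=np.stack([(u-c["cx"])/c["fx"]*d,(v-c["cy"])/c["fy"]*d,d],-1)
    W=(P-t)@R
    W[d==0]=np.nan
    return im,W
E
python3 - <<'E'
from h import *
for n in("top","scene"):
    im,W=cloud(n); cv2.imwrite(f"pics/{n}0.png",im); np.save(f"{n}0.npy",W)
s=env.get_state(); print(s["time"],s["orientation"],s["force"])
E
```

```text
0.1 [-8.06221465e-04  9.76351163e-01  2.16189037e-01 -2.37541214e-04] [-0.0778505  -0.39219222 -0.76081053]
```

View pics/top0.png

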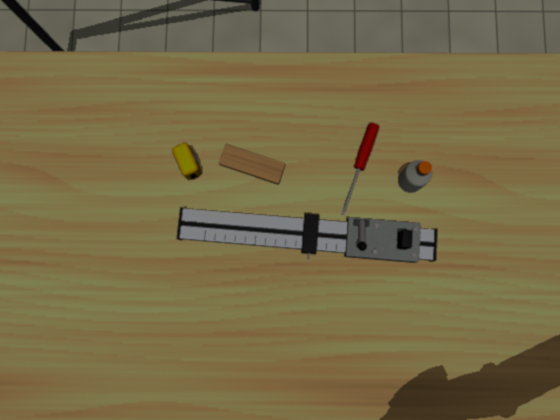

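View pics/scene0.png

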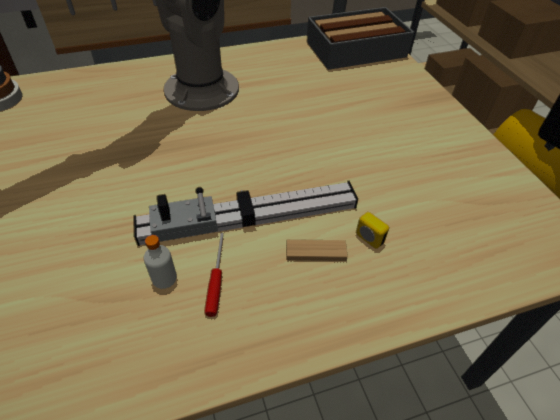

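The top view shows the rail running from (180,223) to (436,244), the marker at (311,233), the stop at columns 345–420, the grip at (404,239) and the lever ball at (362,246). Next I'll get metric positions from the depth.

```bash
python3 - <<'E'
from h import *
W=np.load("top0.npy"); 
sub=W[195:275,165:450].reshape(-1,3); sub=sub[np.isfinite(sub).all(1)]
r=sub[(sub[:,2]>.022)&(sub[:,2]<.12)]
rect=cv2.minAreaRect((sub[(sub[:,2]>.022)&(sub[:,2]<.04)][:,:2]*1000).astype(np.float32)); print("rail",rect)
c=np.array(rect[0])/1000; b=cv2.boxPoints(rect)/1000
e=[b[1]-b[0],b[2]-b[1]]; a=max(e,key=np.linalg.norm); a/=np.linalg.norm(a); a*=np.sign(a[1]); x=np.array([a[1],-a[0]])
print("c",c,"axis",a,"yaw",np.degrees(np.arctan2(-a[0],a[1])))
L=np.c_[(r[:,:2]-c)@x,(r[:,:2]-c)@a,r[:,2]]
q=lambda m:(np.percentile(L[m],[1,50,99],axis=0)*1000).round(1).tolist()
z=L[:,2]; t=(z>.044)&(z<.054)
print("tops hist"); h,ed=np.histogram(L[t][:,1],np.arange(-.27,.27,.01)); print([(round(float(k),2),int(n)) for k,n in zip(ed,h) if n])
mk=t&(L[:,1]>L[t][:,1].max()-.032); print("marker",q(mk))
print("high",q(z>.09))
m=(z>.06)&(L[:,1]>-.16); print("z>.06",q(m))
h,ed=np.histogram(L[z>.06][:,1],np.arange(-.27,.27,.01)); print([(round(float(k),2),int(n)) for k,n in zip(ed,h) if n])
E
```

```text
rail ((555.0980224609375, 0.53179931640625), (510.5350036621094, 73.47254180908203), 85.54163360595703)
c [5.55098022e-01 5.31799316e-04] axis [0.07773478 0.9969741 ] yaw -4.458372
tops hist
[(-0.22, 125), (-0.21, 181), (-0.2, 100), (-0.19, 96), (-0.18, 133), (-0.17, 203), (-0.16, 194), (-0.15, 191), (-0.14, 194), (-0.13, 191), (-0.12, 146), (-0.11, 38), (-0.1, 150), (-0.09, 188), (-0.08, 69), (-0.03, 17), (-0.02, 196), (-0.01, 191), (0.0, 177)]
marker [[-36.0, -20.5, 45.6], [0.8, -6.0, 50.3], [38.6, 8.7, 53.8]]
high [[-24.9, -191.3, 90.4], [-3.7, -177.2, 99.1], [18.1, -95.6, 104.0]]
z>.06 [[-25.5, -116.0, 60.3], [8.0, -101.6, 79.1], [34.8, -87.5, 99.0]]
[(-0.2, 15), (-0.19, 107), (-0.18, 156), (-0.12, 22), (-0.11, 128), (-0.1, 105), (-0.09, 8)]
```

```bash
cat >> h.py <<'E'
from scipy.optimize import least_squares
def frame():
    """rail c (xy), axis a, cross x from the top picture (strip/rail mid-line fit)"""
    im,W=cloud("top"); s=W[190:280,165:450].reshape(-1,3); s=s[np.isfinite(s).all(1)]
    p=s[(s[:,2]>.024)&(s[:,2]<.036)][:,:2]
    def f(k): return np.clip(np.abs((p[:,0]-k[0])*np.cos(k[1])-(p[:,1])*np.sin(k[1]))-.030,0,.01)
    k=min((least_squares(f,[.555,y0]) for y0 in(.06,.08,.1)),key=lambda r:r.cost).x
    a=np.array([np.sin(k[1]),np.cos(k[1])]); x=np.array([a[1],-a[0]])
    return k,a,x,s
E
python3 - <<'E'
from h import *
k,a,x,s=frame(); print("mid",k,np.degrees(k[1]))
c=np.array([k[0],0])
L=np.c_[(s[:,:2]-c)@x,(s[:,:2]-c)@a,s[:,2]]
rm=(L[:,2]>.024)&(L[:,2]<.036)&(abs(L[:,0])<.034)
for y0 in np.arange(-.25,.26,.05):
    m=rm&(abs(L[:,1]-y0)<.015)
    if m.sum()>20: print(round(y0,2),m.sum(),(np.percentile(L[m,0],[2,98])*1e3).round(1))
g=(L[:,2]>.088)&(L[:,1]<-.15); print("grip",(np.percentile(L[g],[2,50,98],axis=0)*1e3).round(1).tolist())
t=(L[:,2]>.045)&(L[:,2]<.055)&(L[:,1]<-.05); print("stop",(np.percentile(L[t],[1,99],axis=0)*1e3).round(1).tolist())
l=(L[:,2]>.056)&(L[:,1]>-.13)&(L[:,1]<-.07); print("lever",(np.percentile(L[l],[2,50,98],axis=0)*1e3).round(1).tolist())
yy=L[rm,1]; print("ends",yy.min(),yy.max())
E
```

```text
mid [0.55443888 0.08392638] 4.808627152991567
-0.25 286 [-26.   32.8]
-0.05 469 [-26.9  31. ]
-0.0 87 [-27.9  31.3]
0.05 459 [-27.4  30.3]
0.1 455 [-27.4  30.1]
0.15 458 [-28.   29.5]
0.2 457 [-28.6  29.1]
0.25 316 [-29.8  28.6]
grip [[-13.3, -190.7, 89.5], [3.1, -180.0, 100.0], [19.2, -171.2, 103.6]]
stop [[-34.5, -215.0, 46.2], [40.2, -77.2, 54.4]]
lever [[-23.7, -114.5, 58.7], [11.0, -100.7, 79.4], [35.7, -87.5, 98.6]]
ends -0.254028000250217 0.2559853038698734
```

```bash
cat >> h.py <<'E'
TH=np.radians(4.4); A=np.array([np.sin(TH),np.cos(TH)]); X=np.array([A[1],-A[0]]); C=np.array([.5558,0.])
Q=np.array([0,np.cos(-TH/2),np.sin(-TH/2),0])
def w(lx,ly,z): return np.r_[C+X*lx+A*ly,z]
def loc(p): p=np.array(p); return np.r_[(p[:2]-C)@X,(p[:2]-C)@A,p[2]]
def st():
    s=env.get_state(); f=np.array(s["force"]); return dict(t=round(s["time"],2),loc=loc(s["tcp_pos"]).round(4).tolist(),f=np.r_[f[:2]@X,f[:2]@A,f[2]].round(2).tolist(),op=round(s["opening"],4),gf=s["gripper_force"])
E
python3 - <<'E'
from h import *
env.reach(w(0,-.1805,.24),Q)
env.movel(w(0,-.1805,.134),velocity=.1,stop_force=15); print(st())
env.grip(.0,f_grip=40); print(st())
im,_=camera("scene"); cv2.imwrite("pics/grasp.png",cv2.resize(im[120:300,100:400],(750,450)))
E
```

```text
{'t': 3.2, 'loc': [0.0005, -0.1806, 0.1346], 'f': [-1.66, 1.11, 0.04], 'op': 0.0853, 'gf': 0.0}
{'t': 3.81, 'loc': [0.0001, -0.1806, 0.1342], 'f': [-1.54, -0.09, 3.48], 'op': 0.0194, 'gf': 42.46595799922943}
```

View pics/grasp.png

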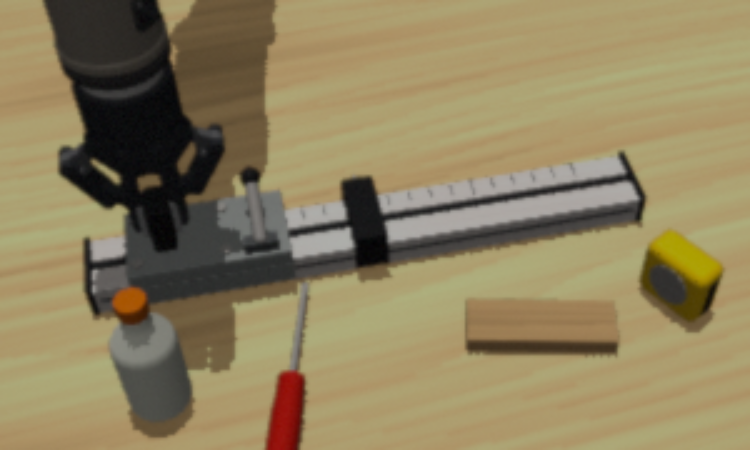

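The fingers at (160,220) hold the grip with a 19.4 mm opening, and the marker at (365,220) is still clear. Next is a free slide, then a slow push.

```bash
python3 - <<'E'
from h import *
print(env.movel(w(0,-.09,.134),velocity=.04,rot=Q,stop_force=8)); print(st())
y=-.09
for i in range(5):
    y+=.012
    r=env.movel(w(0,y,.134),velocity=.015,rot=Q,stop_force=6); print(r,st())
    if r: break
E
```

```text
False
{'t': 6.28, 'loc': [0.0, -0.0903, 0.1342], 'f': [-1.33, -2.66, 5.18], 'op': 0.0195, 'gf': 43.037458062171936}
False {'t': 7.22, 'loc': [0.0, -0.0782, 0.1342], 'f': [-2.23, -1.62, 5.28], 'op': 0.0197, 'gf': 43.0438506603241}
False {'t': 8.18, 'loc': [0.0, -0.0662, 0.1342], 'f': [-0.84, -1.71, 5.27], 'op': 0.0194, 'gf': 43.04734468460083}
False {'t': 9.12, 'loc': [0.0, -0.0542, 0.1342], 'f': [-1.36, -1.38, 5.22], 'op': 0.0198, 'gf': 43.05195450782776}
False {'t': 10.07, 'loc': [0.0, -0.0421, 0.1342], 'f': [-1.28, -1.73, 5.58], 'op': 0.02, 'gf': 43.05774450302124}
False {'t': 11.03, 'loc': [0.0, -0.0301, 0.1342], 'f': [-1.75, -1.87, 5.22], 'op': 0.0197, 'gf': 43.06107223033905}
```

```bash
python3 - <<'E'
from h import *
print(env.movel(w(0,.065,.134),velocity=.018,rot=Q,stop_force=7)); print(st())
for i in range(4): env.dwell(.12); print(st())
E
```

```text
True
{'t': 13.07, 'loc': [0.0, -0.0076, 0.1342], 'f': [-1.18, -3.46, 4.69], 'op': 0.0196, 'gf': 42.79630422592163}
{'t': 13.18, 'loc': [0.0, -0.008, 0.1343], 'f': [0.26, -2.97, 4.47], 'op': 0.0196, 'gf': 42.84757912158966}
{'t': 13.3, 'loc': [0.0, -0.008, 0.1342], 'f': [-0.05, -3.05, 5.69], 'op': 0.0198, 'gf': 42.85043478012085}
{'t': 13.42, 'loc': [0.0, -0.008, 0.1342], 'f': [-1.18, -2.3, 5.49], 'op': 0.0197, 'gf': 42.85392701625824}
{'t': 13.53, 'loc': [0.0, -0.008, 0.1342], 'f': [-0.12, -4.18, 5.49], 'op': 0.0195, 'gf': 42.85488188266754}
```

```bash
cat >> h.py <<'E'
def favg(n=12):
    F=[]
    for i in range(n): env.dwell(.03); F.append(st()["f"])
    return np.mean(F,0).round(2)
E
python3 - <<'E'
from h import *
print(favg())
y=-.008
for i in range(4):
    y+=.001
    r=env.movel(w(0,y,.134),velocity=.01,rot=Q,stop_force=8); f=favg(8); print(r,st()["loc"],f)
    if f[1]<-9: break
E
```

```text
[ 0.03 -3.2   5.13]
False [-0.0, -0.008, 0.1342] [-1.06 -4.86  6.95]
False [-0.0, -0.0077, 0.1342] [-0.92 -6.41  7.24]
False [0.0, -0.0071, 0.1342] [-1.07 -7.5   7.15]
False [-0.0, -0.0064, 0.1342] [-1.11 -8.27  7.68]
```

```bash
python3 - <<'E'
from h import *
env.movel(w(0,-.003,.134),velocity=.01,rot=Q,stop_force=8); print(st()["loc"],favg(12))
env.movel(w(0,-.0325,.134),velocity=.03,rot=Q); print(st(),favg(8))
env.dwell(.2)
im,W=cloud("top"); cv2.imwrite("pics/back.png",cv2.resize(im[180:300,160:460],(750,300)))
s=W[190:280,165:450].reshape(-1,3); s=s[np.isfinite(s).all(1)]
L=np.c_[(s[:,:2]-C)@X,(s[:,:2]-C)@A,s[:,2]]
t=(L[:,2]>.044)&(L[:,2]<.055)&(abs(L[:,0])<.036)
h,e=np.histogram(L[t,1],np.arange(-.12,.16,.004)); print([(round(float(k)*1e3),int(n)) for k,n in zip(e,h) if n])
E
```

```text
[0.0, -0.0057, 0.1342] [-1.22 -8.97  7.63]
{'t': 17.78, 'loc': [0.0, -0.0317, 0.1342], 'f': [-0.81, -0.16, 5.23], 'op': 0.0193, 'gf': 43.140220642089844} [-1.22  0.22  6.69]
[(-8, 10), (-4, 17), (0, 26), (4, 31), (8, 30), (12, 40), (16, 45), (20, 44), (24, 43), (28, 46), (32, 57), (36, 59), (40, 41), (44, 12), (48, 13), (52, 19), (56, 56), (60, 64), (64, 75), (68, 73), (72, 28), (92, 71), (96, 76), (100, 76), (104, 77), (108, 75), (112, 76), (116, 74), (120, 47)]
```

View pics/back.png

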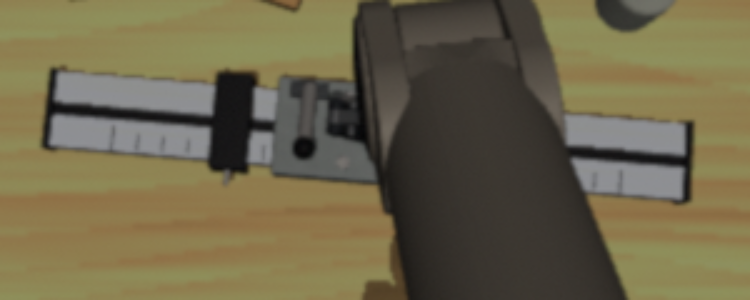

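The picture shows the marker at (232,120), clear of the stop's front edge at (280,125), with a gap of about 18.5 mm. The lever ball is at (304,148). Next I'll release, rise and press the ball.

```bash
python3 - <<'E'
from h import *
env.grip(.06); p=loc(env.get_state()["tcp_pos"])
env.movel(w(p[0],p[1],.22),velocity=.12,rot=Q)
env.grip(0.)
im,W=cloud("top"); s=W[190:280,165:450].reshape(-1,3); s=s[np.isfinite(s).all(1)]
L=np.c_[(s[:,:2]-C)@X,(s[:,:2]-C)@A,s[:,2]]
b=(L[:,2]>.078)&(L[:,2]<.11)&(abs(L[:,1]-.0485)<.02)&(L[:,0]<-.008); print(b.sum(),(np.percentile(L[b],[2,50,98],axis=0)*1e3).round(1).tolist())
env.movel(w(-.022,.0485,.22),velocity=.12,rot=Q); print(st())
r=env.movel(w(-.022,.0485,.073+.1),velocity=.06,rot=Q,stop_force=8);print(r,st())
r=env.movel(w(-.022,.0485,.073+.0675),velocity=.025,rot=Q,stop_force=12);print(r,st())
im,W=cloud("scene"); cv2.imwrite("pics/press.png",cv2.resize(im[120:300,100:400],(750,450)))
E
```

```text
84 [[-27.2, 40.7, 87.3], [-18.8, 48.5, 94.1], [-8.5, 56.2, 100.5]]
{'t': 21.13, 'loc': [-0.0218, 0.0477, 0.22], 'f': [0.49, -0.53, 1.13], 'op': 0.0002, 'gf': 0.0}
False {'t': 22.07, 'loc': [-0.0218, 0.0486, 0.1733], 'f': [-0.24, 0.41, -0.53], 'op': 0.0001, 'gf': 0.0}
True {'t': 23.25, 'loc': [-0.022, 0.0485, 0.142], 'f': [-2.46, -0.14, 9.24], 'op': 0.0001, 'gf': 4.397188648581505}
```

View pics/press.png

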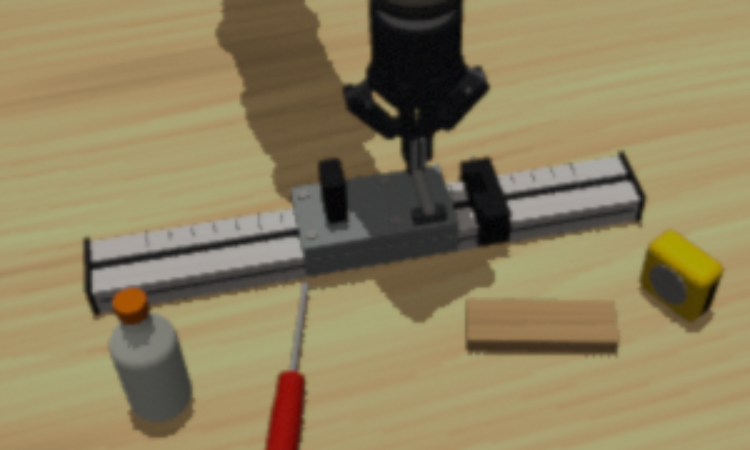

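The fingertips at (418,150) are holding the ball down. The tip height of about 69 mm matches a flat lever. I'll lift off and check.

```bash
python3 - <<'E'
from h import *
env.dwell(.3)
env.movel(w(-.022,.0485,.23),velocity=.1,rot=Q)
env.movel(w(-.022,-.15,.26),velocity=.2,rot=Q); env.dwell(.3)
im,W=cloud("top"); cv2.imwrite("pics/end.png",cv2.resize(im[180:300,160:460],(750,300)))
s=W[190:280,165:450].reshape(-1,3); s=s[np.isfinite(s).all(1)]
L=np.c_[(s[:,:2]-C)@X,(s[:,:2]-C)@A,s[:,2]]
b=(L[:,2]>.057)&(L[:,2]<.11)&(abs(L[:,1]-.0485)<.02); print(b.sum(),(np.percentile(L[b],[2,50,98],axis=0)*1e3).round(1).tolist())
t=(L[:,2]>.044)&(L[:,2]<.055)&(abs(L[:,0])<.036)
h,e=np.histogram(L[t,1],np.arange(.06,.14,.002)); print([(round(float(k)*1e3),int(n)) for k,n in zip(e,h) if n])
print(st())
E
```

```text
300 [[-32.7, 35.6, 59.3], [6.9, 48.3, 66.1], [33.6, 61.4, 71.3]]
[(60, 30), (62, 32), (64, 38), (66, 39), (68, 37), (70, 38), (72, 27), (92, 32), (94, 39), (96, 37), (98, 39), (100, 39), (102, 36), (104, 37), (106, 43), (108, 34), (110, 40), (112, 39), (114, 36), (116, 38), (118, 39), (120, 34), (122, 11)]
{'t': 26.14, 'loc': [-0.022, -0.1495, 0.2599], 'f': [0.08, -0.01, -0.4], 'op': -0.0001, 'gf': 0.0}
```

View pics/end.png

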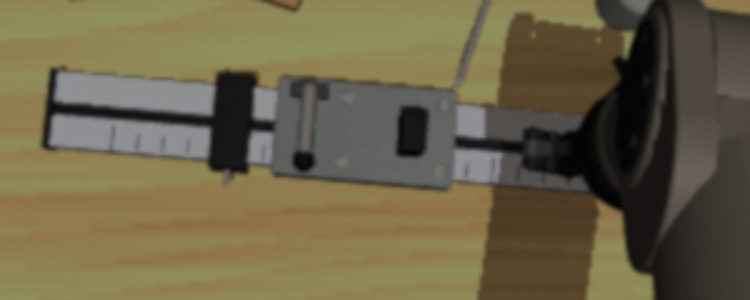

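The lever is flat, with the top of the ball at about 71 mm. The marker at (232,120) hasn't moved and the gap is still about 18 mm, so I'm handing in.

```bash
python3 -c "
from h import *
print(job.job_done())"
```

```text
the job is handed in; nothing more can be done
None
```

The job is handed in, with no verdict returned: the marker stands at the tight spot (pressed with about 9 N total), the stop is about 18 mm behind it, the lock lever is flat, and the arm never went near the things on the bench.

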